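# Index the filter wheel two clicks past its white dot and lock it

### The job

Set the round filter wheel on the grey changer by fingertip: press lightly on its flat rubber face with the closed fingers (hard enough to drag it, but never more than about 15 N on the wheel, the changer or its lever) and turn it clockwise, seen from above, one click at a time, letting it settle for a moment in every click. Bring the white dot to the red pointer first, then go exactly two clicks further and not past that, and only then throw the black-knobbed lock lever outward, away from the wheel, as far as it goes. Leave the vial, the timer and the rubber stopper where they are.

Things in the scene. Friction and masses are not known exactly. Their poses are not given: they have to be found in the camera images.
- changer: Grey box, 164 (x) x 206 (y) x 44 mm high, fixed on the worktop; carries wheel, pointer and lock lever. Origin on the worktop under the wheel's axis, z up; the box reaches x -82 to +82, y -127 to +79 mm from it. The lever's axis runs along x through y = -103, z = 52 mm; unlocked, its knob stands 43 mm clear of the wheel's rim.
- face (a point): Nominal centre of the wheel's flat top face, 65.5 mm over the worktop. The true face lies up to 5 mm higher or lower from start to start, not measured: feel for it; it is hard, with no spring in it. Disc 124 mm across, 12 mm thick, nothing to grip. Black rubber finger track 36 to 60 mm from the axis, free all round; 8 alike green windows inside it, one a click.
- pointer (a point): Red pointer block with a white line, 14 x 12 mm, on the changer's +x side of the wheel; this point is its inner end, 67 mm from the axis, top at z = 58 mm. The wheel's only white dot (10 mm across) lies on the track, 49 mm from the axis.
- wheel (a joint): Wheel angle, rad: 0 with the white dot at the pointer, growing clockwise from above; a click every 0.785, no stops; starts between -1.84 and -0.52, in a click or hung midway; wanted 1.571. Leaving a click takes about 3 N along the track, most at once, none half way; beyond that it falls into the next click when let go, within 0.03. A finger pressing with 9 N drags it, under 3 N it slips.
- lock_lever (a joint): Lock lever angle, rad: 0 unlocked (leaning 0.2 outward, to the changer's -y), 0.95 fully thrown outward (leaning 1.15). It stays where left, takes about 1 N at the knob, and goes fully over only while the wheel rests in a click: its foot enters the wheel's teeth and blocks the wheel.
- lever_knob (a point): Centre of the lever's black ball knob, 18 mm in diameter, 55 mm from the lever's axis, on a 10 mm round steel stem.
- vial: Glass vial with a red cap, 21 mm across and 54 mm tall, standing upright; origin under its centre. Leave alone.
- timer: White bench timer lying flat, 52 x 68 x 16 mm; origin under its centre. Leave alone.
- stopper: Brown-red rubber stopper standing on its narrow end, 29 mm across and 26 mm high; origin under its centre. Leave alone.

How it is judged:
On the way, in this order (a step that is already met when the one before it is completed fails the run):
1. white dot turned to the pointer (value of joint wheel between -0.12 and 0.12 rad and velocity of joint wheel between -0.05 and 0.05 rad/s), for 0.3 s.
2. wheel resting 1 click past the white dot (value of joint wheel between 0.665 and 0.905 rad and velocity of joint wheel between -0.05 and 0.05 rad/s), for 0.3 s.
3. wheel resting 2 clicks past the white dot (value of joint wheel between 1.451 and 1.691 rad and velocity of joint wheel between -0.05 and 0.05 rad/s), for 0.3 s.
4. lock lever thrown fully outward (all of step 3 and value of joint lock_lever above 0.85 rad), for 0.2 s.
At the end, for the whole second after the job is handed in: The wheel rests in the second click past the white dot (1.571 rad, within 0.12 rad), the lock lever is thrown at least 0.85 rad, the vial stands upright, and vial, timer and rubber stopper are within 15 mm of where they were (all of step 4 and distance of each of vial, timer, stopper from where it was at the start of the episode below 0.015 m and angle between vial's own z axis and vertical below 0.2 rad); the robot touches nothing.
It fails at once if wheel, changer or lever pressed with more than 20 N (contact force between any of the arm, the fingers and changer above 20 N or contact force between any of the fingers, the arm and hub above 20 N).
It fails at once if wheel turned past the second click (value of joint wheel above 1.963 rad).
It fails at once if wheel turned back (counter-clockwise) past its first click (value of joint wheel below -1.963 rad).
It fails at once if a bystander moved more than 15 mm or the vial tipped (not (distance of vial from where it was at the start of the episode below 0.015 m) or not (distance of timer from where it was at the start of the episode below 0.015 m) or not (distance of stopper from where it was at the start of the episode below 0.015 m) or not (angle between vial's own z axis and vertical below 0.2 rad)).
It also fails if it takes over 72 s, if anything falls off the work surface, if the arm or the gripper's body presses on something with over 40 N, if the wrist force passes 120 N, or if a joint passes its speed limit or range.

### The arm

A 7-joint arm with a two-finger parallel gripper is mounted at the origin on a cart in front of the work surface, level with it; the furniture and walls round the work are solid. World frame = base frame: x ahead of the robot, y to its left, z up, the work surface at z = 0. Lengths are in m, angles in rad, forces in N, time in s.
With the tool pointing down it reaches from about 0.35 to 0.9 m from the base axis. Payload 19.9 kg.
Tool frame: the origin (TCP) lies on the mounting face of the last link; the fingertips stand 199 mm ahead of it and the grasp point (between the pads) lies 180 mm ahead of it (tcp_to_grasp is the distance from the TCP to the grasp point, in m); z points along the fingers, y is the line along which they close (so a half turn about z gives the same grasp; the last joint's range is limited). The gripper opens to 94 mm and grips with 3 to 60 N. Pads are 16 mm wide; open, the fingers measure 119 mm over their backs; the gripper's body (75 mm by 177 mm) begins 78 mm behind the grasp point.
Start: joints at [1.163, 0.417, -0.01, 1.614, 0.005, 1.111, -0.053], TCP at [0.224, -0.583, 0.405] pointing down, gripper open.
Joint ranges: [-2.81, 2.81], [-0.39, 2.02], [-1.27, 1.25], [0.06, 2.57], [-1.19, 4.33], [0.19, 2], [-2.82, 2.82]. Speed limits (rad/s): [1.89, 1.89, 2.39, 2.39, 3.01, 3.01, 3.01].

### API

Orientations are given as [roll, pitch, yaw] about the fixed x, y, z axes, in that order (R = Rz(yaw) Ry(pitch) Rx(roll)).
In Python, from cell import state, grab_frame, hand_in, boxes_of, trace, tcp_to_grasp gives the robot as it stands. The module is installed in compiled form; this text tells all that it offers.
- The arm moves only by the tool step_arm, never from a script. Its argument "targets" is a list of rows, each a list of 7 numbers: the shift along the tool's x, y, z in m, then the turn, a rotation vector about the tool's x, y, z in degrees, then the opening in per cent of the stroke, from 0 (shut) to 100 (fully open). A call has 1 to 20 rows; each row is the pose to reach, as a shift and turn from the pose commanded when the call began, along the tool's axes at that moment; what a row does not reach only later rows make up. A row lasts 1/10 s, in which the tool goes at most 50 mm and 8.59 degrees, less where a joint would pass 70% of its speed; a pose out of reach is approached as far as the arm can. A call with a gripper value outside its range is refused whole. The fingers move at their own pace and stop on an object; "squeeze" is the grip in N (left out, the last holds). Time passes only in rows, so rows that repeat a pose let the fingers close. It gives the time, the measured TCP pose, the force, the opening and the grip force at its end, in the units of the state.
- state(): the state, without advancing time (a new reading comes with each control period).
- grab_frame(name): name is "scene" or "top" or "wrist"; returns a dict with "img" (480x640x3 uint8, blue, green, red), "camera_matrix" (3x3 intrinsics, pixels), "k1" (the pictures are not rectified: a ray, as slopes to the right and down, at radius r is drawn at 1 + k1 r^2 times it, then the intrinsics apply), "origin" and "orientation" of the camera in the world. Camera axes: x right, y down, z forward; pixel columns grow to the right and rows downward; lengths in m; the calibration is good to about 2 mm. A picture is of the moment at which its call begins. There is no depth.
- hand_in(): hands the job in; it is judged then, once.
Trained networks look in the newest picture that a camera, given by its name, has taken for a name from the list of things; names that differ only in an ending like _2 or _b are one class to them, and where a whole thing is asked for, a point or a joint stands for the part that bears it (a point fixed in the world has none). Each returns a list of dicts, best first, with "conf" (0 to 1); they miss things now and then, are a little off and sometimes report something else, mostly with a low value. They report only what shows in the picture. A call takes as long as a camera call.
- boxes_of(camera, label): "pixel" ([row, column] in pixels, amid what is visible of it).
- trace(camera, label): "region" (480x640 bool, what is visible of it) and "pixel" ([row, column] in pixels, amid what is visible of it).
The state is a dict: "clock": time; "joints": joint angles; "dq": joint speeds; "effort": joint torques, N m; "ee_pos": TCP position; "tool_rot": TCP orientation; "ft_force": force on the tool from outside, world axes, zero at the start; "ft_torque": the same for the moment, N m; "opening": finger opening in m; "grip_force": force on a finger pad.
Only numpy, scipy, OpenCV 4.12 (cv2) and the standard library are available. Lean on these libraries where they do the work, as an engineer would, in place of code of your own. Each camera call takes 0.05 s, during which the arm holds its last target. There are 200 camera calls.

## Working session

There is one attempt and no reset: what is moved stays moved. The work goes in short steps, Python scripts to look and compute and a tool call to move; the robot and the scene stay as the last step left them, time stands still between calls to the robot, and variables do not carry over. Pictures are saved under pics/ and viewed, at most 10 in all, crops included, and the job is handed in when it is done.

Besides the shell and the picture viewer there is one more tool, called after "Request:" by a JSON object that holds its "op" and its "data", one argument or row to a line. step_arm: Moves the arm, as the interface text tells. Its arguments: {"type":"object","properties":{"targets":{"type":"array"},"squeeze":{"type":"number"}},"required":["targets"]}

```bash
mkdir -p pics; cat > h.py <<'E'
import numpy as np, cv2
from cell import *
from scipy.spatial.transform import Rotation as R
def rot(o):
    o=np.array(o,float)
    return o if o.shape==(3,3) else (R.from_quat(o).as_matrix() if o.shape==(4,) else R.from_euler('xyz',o).as_matrix())
def ray(f,px):
    K=np.array(f['camera_matrix']); 
    d=np.array([(px[1]-K[0,2])/K[0,0],(px[0]-K[1,2])/K[1,1]]); u=d.copy()
    for _ in range(20): u=d/(1+f['k1']*(u@u))
    return np.array(f['origin']), rot(f['orientation'])@np.array([u[0],u[1],1])
def at_z(f,px,z):
    o,d=ray(f,px); return o+d*(z-o[2])/d[2]
def project(f,P):
    c=rot(f['orientation']).T@(np.array(P)-f['origin']); u=c[:2]/c[2]; u=u*(1+f['k1']*(u@u)); K=np.array(f['camera_matrix'])
    return np.array([u[1]*K[1,1]+K[1,2],u[0]*K[0,0]+K[0,2]])
E
python3 - <<'E'
from h import *
s=state(); print(s); print(tcp_to_grasp if not callable(tcp_to_grasp) else tcp_to_grasp())
ims=[]
for c in ('top','scene'):
    f=grab_frame(c); cv2.imwrite(f'pics/{c}0.png',f['img']); print(c,f['origin'],f['orientation'],f['k1'],f['camera_matrix'])
    for l,z in (('changer',.044),('face',.0655),('wheel',.0655),('pointer',.058),('lever_knob',.1),('lock_lever',.07),('vial',.05),('timer',.016),('stopper',.026)):
        b=boxes_of(c,l)[:2]; print(l,[(np.round(x['pixel']),round(x['conf'],2),np.round(at_z(f,x['pixel'],z),3)) for x in b])
E
```

```text
{'clock': 0.0, 'joints': array([ 1.16252471,  0.41796913, -0.01028659,  1.61416089,  0.00466291,
        1.1106781 , -0.05297619]), 'dq': array([-1.02113591e-04, -1.12035584e-03,  1.03211933e-03,  1.82715069e-03,
        1.20366771e-05,  1.32518489e-03, -1.62693515e-04]), 'effort': array([ 3.97137585e-03, -8.51233149e+01,  6.41153064e-01, -4.25989902e+01,
       -4.87479824e-02,  1.86779432e-02,  4.86254032e-05]), 'ee_pos': array([ 0.22408235, -0.58331041,  0.40403381]), 'tool_rot': array([-3.14040283e+00,  6.32719962e-05,  3.66772159e-01]), 'ft_force': array([-0.61814467, -0.16445734, -0.27612795]), 'ft_torque': array([ 0.04852992, -0.01748293,  0.04641983]), 'grip_force': 0.0, 'opening': 0.0936663271192344}
0.1804
top [0.37998448 0.00750439 0.93147312] [-2.97147308  0.01690823 -1.54830682] -0.10463762859238294 [[616.9343406    0.         324.60475883]
 [  0.         616.9343406  226.15842753]
 [  0.           0.           1.        ]]
changer [(array([255., 329.]), 0.56, array([0.49 , 0.019, 0.044]))]
face [(array([259., 332.]), 0.56, array([0.482, 0.013, 0.066]))]
wheel [(array([2
[... 661 characters left out ...]
823]
 [  0.         443.08535786 241.39357255]
 [  0.           0.           1.        ]]
changer [(array([290., 327.]), 0.94, array([0.43 , 0.063, 0.044]))]
face [(array([287., 327.]), 0.58, array([0.425, 0.069, 0.066]))]
wheel [(array([267., 302.]), 0.74, array([0.491, 0.069, 0.066]))]
pointer [(array([293., 324.]), 0.63, array([0.424, 0.078, 0.058]))]
lever_knob [(array([233., 340.]), 0.5, array([ 0.48, -0.02,  0.1 ]))]
lock_lever [(array([230., 337.]), 0.7, array([ 0.506, -0.041,  0.07 ]))]
vial [(array([313., 242.]), 0.7, array([0.501, 0.209, 0.05 ]))]
timer [(array([358., 256.]), 0.75, array([0.432, 0.239, 0.016]))]
stopper [(array([232., 343.]), 0.61, array([ 0.519, -0.075,  0.026]))]
```

View pics/top0.png

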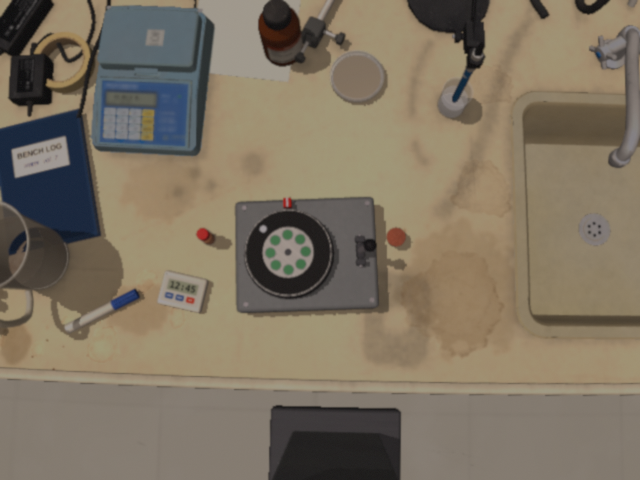

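View pics/scene0.png

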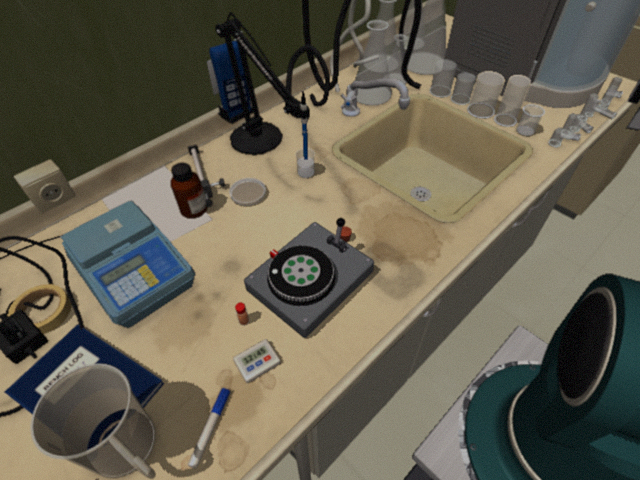

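The top view shows the wheel at about (253,289), the pointer at (202,288), the white dot at (229,263), the knob at (245,370), and the stopper just beyond the knob at (237,397). The dot is about 45° counter-clockwise of the pointer.

```bash
python3 - <<'E'
from h import *
f=grab_frame('top'); img=f['img']
t=trace('top','wheel')[0]; m=t['region'].astype(np.uint8); c=max(cv2.findContours(m,0,2)[0],key=cv2.contourArea)
print('wheelmask',cv2.fitEllipse(c))
t=trace('top','changer')[0]; m=t['region'].astype(np.uint8); c=max(cv2.findContours(m,0,2)[0],key=cv2.contourArea)
r=cv2.minAreaRect(c); print('changer',r); 
bp=[at_z(f,(p[1],p[0]),.044) for p in cv2.boxPoints(r)]; print(np.round(bp,4), np.mean(bp,0))
P=np.array([at_z(f,(q[0][1],q[0][0]),.044)[:2]*1000 for q in c],np.float32); rr=cv2.minAreaRect(P); print(rr)
hsv=cv2.cvtColor(img,cv2.COLOR_BGR2HSV)
def blob(mask,win):
    z=np.zeros_like(mask); a,b,cc,d=win; z[a:b,cc:d]=mask[a:b,cc:d]; n,l,s,ce=cv2.connectedComponentsWithStats(z); i=1+np.argmax(s[1:,4]); print(s[i]); return ce[i][::-1]
dot=blob(((hsv[...,2]>140)&(hsv[...,1]<70)).astype(np.uint8),(215,292,247,270)); 
pt=blob(((hsv[...,1]>150)&((hsv[...,0]<10)|(hsv[...,0]>170))).astype(np.uint8),(190,215,275,300))
g=((hsv[...,0]>40)&(hsv[...,0]<85)&(hsv[...,1]>60)).astype(np.uint8); 
z=np.zeros_like(g); z[215:292,247:335]=g[215:292,247:335]; n,l,s,ce=cv2.connectedComponentsWithStats(z)
G=np.array([at_z(f,(ce[i][1],ce[i][0]),.0655) for i in range(1,n) if s[i,4]>20])
G2=G[:,:2]; A=np.c_[2*G2,np.ones(len(G2))]; x=np.linalg.lstsq(A,(G2**2).sum(1),rcond=None)[0]; print('windows',len(G),x[:2],np.sqrt(x[2]+x[:2]@x[:2]))
C=x[:2]; d=at_z(f,dot,.0655)[:2]; p=at_z(f,pt,.058)[:2]; print('dot',d,'pt',p, np.linalg.norm(d-C),np.linalg.norm(p-C))
a=np.arctan2(*(d-C)[::-1]); b=np.arctan2(*(p-C)[::-1]); print('dir dot',a,'dir ptr',b,'wheel',-(a-b))
E
```

```text
wheelmask ((287.5693664550781, 252.89886474609375), (85.54080963134766, 86.27445983886719), 175.14515686035156)
changer ((305.4706115722656, 253.85342407226562), (113.05400085449219, 142.48081970214844), 88.12212371826172)
[[ 0.5691  0.1631  0.044 ]
 [ 0.58   -0.0469  0.044 ]
 [ 0.4149 -0.0538  0.044 ]
 [ 0.4037  0.1501  0.044 ]] [0.49192819 0.05311415 0.044     ]
((492.1988525390625, 52.41584396362305), (165.36947631835938, 206.68087768554688), 3.3601481914520264)
[264 237   6  15  46]
[289 198   3  10  25]
windows 8 [0.49069225 0.07723628] 0.025041216100376334
dot [0.50112656 0.10720467] pt [0.56283394 0.07675893] 0.03173293788982555 0.07214327085202946
dir dot 1.2357461910960228 dir ptr -0.006616792132004782 wheel -1.2423629832280276
```

```bash
python3 - <<'E'
from h import *
f=grab_frame('top'); img=f['img']
w=img[218:242,252:276].min(2).astype(float); w=np.clip(w-110,0,None); yy,xx=np.mgrid[218:242,252:276]
# keep blob near 229,263
w*=(np.hypot(yy-229,xx-263)<7); dot=np.array([(w*yy).sum(),(w*xx).sum()])/w.sum()
C=np.array([.4908,.077]); d=at_z(f,dot,.0655)[:2]; a=np.arctan2(*(d-C)[::-1])
print(dot,d,np.linalg.norm(d-C),'wheel',-(a-.057))
yaw=.057; Rz=np.array([[np.cos(yaw),-np.sin(yaw)],[np.sin(yaw),np.cos(yaw)]])
for p in ((67,0),(0,-114),(0,-153)): print(p,C+Rz@np.array(p)/1000)
for px in ((245,370),(244,371)): print(at_z(f,px,.106))
cv2.imwrite('pics/crop.png',cv2.resize(img[185:310,230:410],None,fx=4,fy=4,interpolation=2))
E
```

```text
[228.46492147 262.70575916] [0.52332508 0.11377058] 0.04909130667590745 wheel -0.7895882367290485
(67, 0) [0.55769119 0.08081693]
(0, -114) [ 0.49729448 -0.03681486]
(0, -153) [ 0.49951628 -0.07575152]
[ 0.49685421 -0.03720923  0.106     ]
[ 0.49824387 -0.038545    0.106     ]
```

View pics/crop.png

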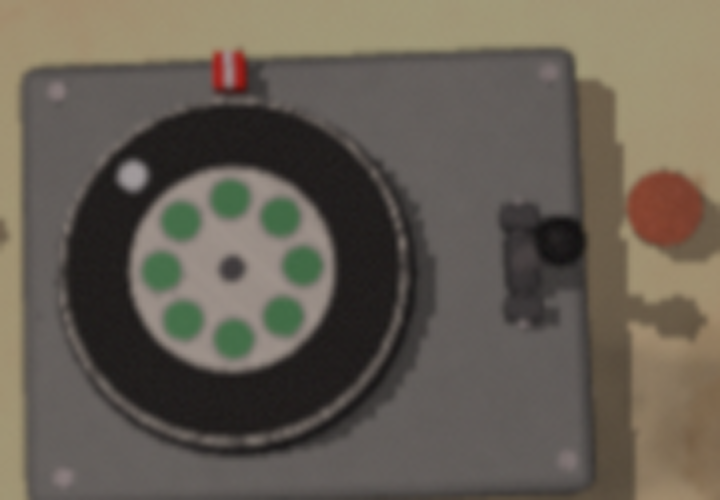

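The dot is at −0.79 rad, so the wheel rests one click before the pointer and needs three clicks in all. The crop agrees with this: dot at upper left, knob at right centre, stopper just outside it.

Request:
{"op": "step_arm", "data": {
  "targets": [
    [0.438,-0.521,0.044,0,0,0,0],
    [0.438,-0.521,0.044,0,0,0,0],
    [0.438,-0.521,0.044,0,0,0,0],
    [0.438,-0.521,0.044,0,0,0,0],
    [0.438,-0.521,0.044,0,0,0,0],
    [0.438,-0.521,0.044,0,0,0,0],
    [0.438,-0.521,0.044,0,0,0,0],
    [0.438,-0.521,0.044,0,0,0,0],
    [0.438,-0.521,0.044,0,0,0,0],
    [0.438,-0.521,0.044,0,0,0,0],
    [0.438,-0.521,0.044,0,0,0,0],
    [0.438,-0.521,0.044,0,0,0,0],
    [0.438,-0.521,0.044,0,0,0,0],
    [0.438,-0.521,0.044,0,0,0,0],
    [0.438,-0.521,0.044,0,0,0,0],
    [0.438,-0.521,0.044,0,0,0,0],
    [0.438,-0.521,0.044,0,0,0,0],
    [0.438,-0.521,0.044,0,0,0,0],
    [0.438,-0.521,0.044,0,0,0,0],
    [0.438,-0.521,0.044,0,0,0,0]
  ],
  "squeeze": 10
}}

```text
clock: 3.2
ee_pos: [0.4461, 0.0596, 0.3608]
tool_rot: [3.141, -0.0, 0.366]
ft_force: [0.0, -0.1, -0.3]
opening: 0.0005
grip_force: 0.0
```

```bash
python3 - <<'E'
from h import *
f=grab_frame('wrist'); cv2.imwrite('pics/w1.png',f['img']); print(f['origin'],f['orientation'],f['k1'])
C=np.array([.4908,.077]); s=state(); print(s['ee_pos'],s['ft_force'])
print('C px',project(f,[*C,.0655]),'tip px',project(f,[s['ee_pos'][0],s['ee_pos'][1],s['ee_pos'][2]-.199]),'dot px',project(f,[.5233,.1138,.0655]))
E
```

```text
[0.51584936 0.08536483 0.34141682] [ 2.88052127e+00  1.63376161e-03 -1.20430792e+00] -0.0044356600764422615
[0.44613753 0.05965087 0.36073216] [ 0.41533311 -0.01662576  0.06790112]
C px [177.16181015 319.80393772] tip px [292.41295306 319.45268261] dot px [112.62732158 286.39079886]
```

View pics/w1.png

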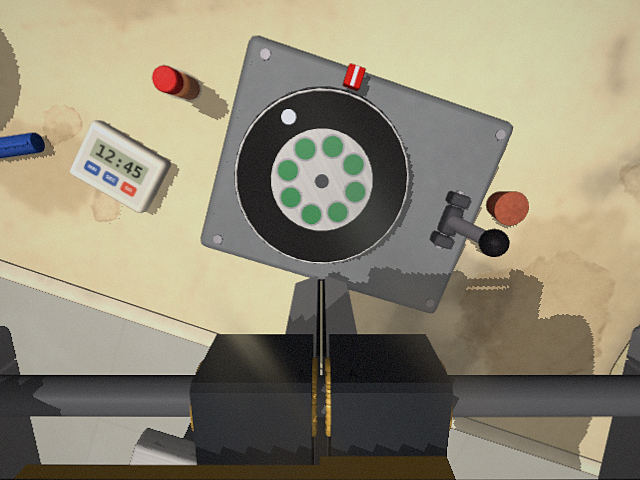

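The wrist view shows the wheel at (181,321), the dot at (117,288), the pointer at (77,354) and the closed fingers lined up with the track. Next I descend and feel for the face.

Request:
{"op": "step_arm", "data": {
  "targets": [
    [0,0,0.03,0,0,0,0],
    [0,0,0.055,0,0,0,0],
    [0,0,0.075,0,0,0,0],
    [0,0,0.084,0,0,0,0],
    [0,0,0.084,0,0,0,0],
    [0,0,0.084,0,0,0,0]
  ]
}}

```text
clock: 3.85
ee_pos: [0.4464, 0.0601, 0.2773]
tool_rot: [3.142, -0.001, 0.367]
ft_force: [-0.1, 0.6, 0.3]
opening: 0.0005
grip_force: 0.0
```

Request:
{"op": "step_arm", "data": {
  "targets": [
    [0,0,0.001,0,0,0,0],
    [0,0,0.002,0,0,0,0],
    [0,0,0.003,0,0,0,0],
    [0,0,0.004,0,0,0,0],
    [0,0,0.005,0,0,0,0],
    [0,0,0.0055,0,0,0,0],
    [0,0,0.006,0,0,0,0],
    [0,0,0.006,0,0,0,0]
  ]
}}

```text
clock: 4.65
ee_pos: [0.4462, 0.06, 0.2706]
tool_rot: [-3.141, 0.0, 0.367]
ft_force: [-0.2, -0.4, -0.6]
opening: 0.0006
grip_force: 0.0
```

Request:
{"op": "step_arm", "data": {
  "targets": [
    [0,0,0.0003,0,0,0,0],
    [0,0,0.0006,0,0,0,0],
    [0,0,0.001,0,0,0,0],
    [0,0,0.001,0,0,0,0]
  ]
}}

```text
clock: 5.05
ee_pos: [0.4462, 0.06, 0.2696]
tool_rot: [-3.141, 0.0, 0.367]
ft_force: [-0.4, -0.3, -1.1]
opening: 0.0006
grip_force: 0.0
```

Request:
{"op": "step_arm", "data": {
  "targets": [
    [0,0,0.0003,0,0,0,0],
    [0,0,0.0006,0,0,0,0],
    [0,0,0.001,0,0,0,0],
    [0,0,0.001,0,0,0,0]
  ]
}}

```text
clock: 5.45
ee_pos: [0.4461, 0.06, 0.2686]
tool_rot: [-3.141, 0.0, 0.367]
ft_force: [-0.2, -0.5, 0.2]
opening: 0.0002
grip_force: 0.0
```

Request:
{"op": "step_arm", "data": {
  "targets": [
    [0,0,0.0003,0,0,0,0],
    [0,0,0.0006,0,0,0,0],
    [0,0,0.001,0,0,0,0],
    [0,0,0.001,0,0,0,0]
  ]
}}

```text
clock: 5.85
ee_pos: [0.4461, 0.06, 0.2676]
tool_rot: [-3.141, 0.0, 0.367]
ft_force: [0.4, -0.0, 0.7]
opening: 0.0006
grip_force: 0.0
```

Request:
{"op": "step_arm", "data": {
  "targets": [
    [0,0,0.0003,0,0,0,0],
    [0,0,0.0006,0,0,0,0],
    [0,0,0.001,0,0,0,0],
    [0,0,0.001,0,0,0,0]
  ]
}}

```text
clock: 6.25
ee_pos: [0.4462, 0.06, 0.2666]
tool_rot: [-3.141, 0.0, 0.367]
ft_force: [-1.1, -0.3, 0.6]
opening: 0.0005
grip_force: 0.0
```

Request:
{"op": "step_arm", "data": {
  "targets": [
    [0,0,0.0003,0,0,0,0],
    [0,0,0.0006,0,0,0,0],
    [0,0,0.001,0,0,0,0],
    [0,0,0.001,0,0,0,0]
  ]
}}

```text
clock: 6.65
ee_pos: [0.4462, 0.06, 0.2656]
tool_rot: [-3.142, 0.0, 0.367]
ft_force: [-0.4, -0.4, -1.0]
opening: 0.0005
grip_force: 0.0
```

Request:
{"op": "step_arm", "data": {
  "targets": [
    [0,0,0.0003,0,0,0,0],
    [0,0,0.0006,0,0,0,0],
    [0,0,0.001,0,0,0,0],
    [0,0,0.001,0,0,0,0]
  ]
}}

```text
clock: 7.05
ee_pos: [0.4462, 0.06, 0.2649]
tool_rot: [3.141, 0.0, 0.367]
ft_force: [-2.1, -1.2, 6.6]
opening: 0.0004
grip_force: 3.7
```

Request:
{"op": "step_arm", "data": {
  "targets": [
    [0,0,0.0001,0,0,0,0],
    [0,0,0.0001,0,0,0,0],
    [0,0,0.0001,0,0,0,0]
  ]
}}

```text
clock: 7.35
ee_pos: [0.4462, 0.06, 0.2648]
tool_rot: [3.141, 0.0, 0.367]
ft_force: [-2.7, -0.2, 9.8]
opening: 0.0005
grip_force: 4.7
```

Request:
{"op": "step_arm", "data": {
  "targets": [
    [0,-0.0017,0,0,0,2,0],
    [0.0001,-0.0034,0,0,0,4,0],
    [0.0003,-0.005,0,0,0,6,0],
    [0.0003,-0.005,0,0,0,6,0]
  ]
}}

```text
clock: 7.75
ee_pos: [0.4447, 0.0648, 0.2649]
tool_rot: [3.141, -0.0, 0.261]
ft_force: [-2.0, -2.4, 8.4]
opening: 0.0006
grip_force: 4.1
```

Request:
{"op": "step_arm", "data": {
  "targets": [
    [0.0001,-0.0025,0,0,0,3,0],
    [0.0003,-0.005,0,0,0,6,0],
    [0.0006,-0.0075,0,0,0,9,0],
    [0.001,-0.01,0,0,0,12,0],
    [0.001,-0.01,0,0,0,12,0]
  ]
}}

```text
clock: 8.25
ee_pos: [0.4432, 0.075, 0.2649]
tool_rot: [-3.142, -0.001, 0.051]
ft_force: [0.0, -1.5, 6.2]
opening: 0.0006
grip_force: 2.9
```

```bash
cat >> h.py <<'E'
def wheel(name='wrist',z=.0655,C=np.array([.4908,.077])):
    f=grab_frame(name); img=f['img'].min(2).astype(np.uint8)
    # unwarp polar track, find the white dot
    best=[]
    th=np.arange(-np.pi,np.pi,.01); v=[]
    for a in th:
        q=[project(f,[C[0]+r*np.cos(a),C[1]+r*np.sin(a),z]) for r in (.046,.049,.052)]
        v.append(np.mean([img[int(round(p[0])),int(round(p[1]))] if 0<=p[0]<479.4 and 0<=p[1]<639.4 else 0 for p in q]))
    v=np.array(v); i=v.argmax(); k=[(i+j)%len(th) for j in range(-12,13)]; w=np.clip(v[k]-.6*v[i],0,None)
    a=th[i]+.01*(w*np.arange(-12,13)).sum()/w.sum()
    print(name,'wheel',round((.057-a+np.pi)%(2*np.pi)-np.pi,3),'peak',v[i]); return f
E
python3 - <<'E'
from h import *
f=wheel('wrist'); cv2.imwrite('pics/w2.png',f['img']); wheel('top'); s=state(); print(s['ft_force'],s['ee_pos'],s['clock'])
E
```

```text
wrist wheel -0.414 peak 179.0
top wheel 1.66 peak 64.66666666666667
[-6.31634124e-05 -7.92409041e-01  6.93338383e+00] [0.44325368 0.07486389 0.26486317] 8.35
```

View pics/w2.png

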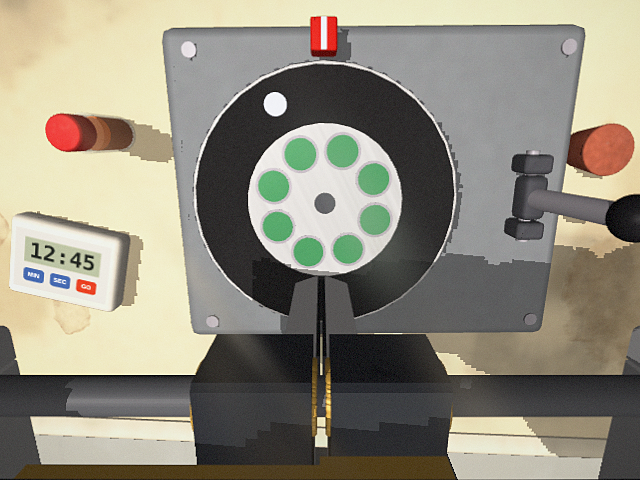

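The wrist view shows the dot at (104,275), dragged along without slipping; the wheel reads −0.41 rad with about 7 N of press. I'll continue into the click.

Request:
{"op": "step_arm", "data": {
  "targets": [
    [0.0001,-0.0025,0.0001,0,0,3,0],
    [0.0003,-0.005,0.0001,0,0,6,0],
    [0.0006,-0.0075,0.0001,0,0,9,0],
    [0.001,-0.01,0.0001,0,0,12,0],
    [0.001,-0.01,0.0001,0,0,12,0]
  ]
}}

```text
clock: 8.85
ee_pos: [0.4439, 0.0852, 0.2649]
tool_rot: [-3.141, -0.001, -0.158]
ft_force: [2.5, 0.6, 4.9]
opening: 0.0005
grip_force: 2.8
```

```bash
python3 - <<'E'
from h import *
f=wheel('wrist'); s=state(); print(s['ft_force'],s['ee_pos'],s['clock'])
E
```

```text
wrist wheel -0.2 peak 205.0
[2.6171758  0.03618354 5.9124427 ] [0.44391339 0.08503745 0.26482471] 8.9
```

Request:
{"op": "step_arm", "data": {
  "targets": [
    [0.0001,-0.0025,0.0001,0,0,3,0],
    [0.0003,-0.005,0.0001,0,0,6,0],
    [0.0006,-0.0075,0.0001,0,0,9,0],
    [0.0006,-0.0075,0.0001,0,0,9,0],
    [0.0006,-0.0075,-0.002,0,0,9,0],
    [0.0006,-0.0075,-0.006,0,0,9,0],
    [0.0006,-0.0075,-0.006,0,0,9,0],
    [0.0006,-0.0075,-0.006,0,0,9,0],
    [0.0006,-0.0075,-0.006,0,0,9,0],
    [0.0006,-0.0075,-0.006,0,0,9,0]
  ]
}}

```text
clock: 9.9
ee_pos: [0.4452, 0.092, 0.2703]
tool_rot: [3.141, 0.0, -0.314]
ft_force: [-0.1, 1.0, 0.1]
opening: 0.0004
grip_force: 0.0
```

```bash
python3 - <<'E'
from h import *
f=wheel('wrist'); s=state(); print(s['ft_force'],s['ee_pos'],s['tool_rot'],s['clock'])
E
```

```text
wrist wheel 0.037 peak 246.33333333333334
[ 0.01557075 -0.3744739  -0.01038707] [0.44520279 0.09202823 0.27036686] [ 3.14150758e+00  2.38737832e-04 -3.13794461e-01] 9.95
```

Request:
{"op": "step_arm", "data": {
  "targets": [
    [0.0107,0.0302,0,0,0,-39,0],
    [0.0107,0.0302,0,0,0,-39,0],
    [0.0107,0.0302,0,0,0,-39,0],
    [0.0107,0.0302,0,0,0,-39,0],
    [0.0107,0.0302,0,0,0,-39,0],
    [0.0107,0.0302,0,0,0,-39,0],
    [0.0107,0.0302,0.002,0,0,-39,0],
    [0.0107,0.0302,0.004,0,0,-39,0],
    [0.0107,0.0302,0.0045,0,0,-39,0],
    [0.0107,0.0302,0.0048,0,0,-39,0],
    [0.0107,0.0302,0.0048,0,0,-39,0]
  ]
}}

```text
clock: 11.05
ee_pos: [0.4461, 0.0601, 0.2656]
tool_rot: [-3.142, 0.0, 0.367]
ft_force: [0.7, -0.3, -0.1]
opening: 0.0002
grip_force: 0.0
```

```bash
python3 - <<'E'
from h import *
f=wheel('wrist'); s=state(); print(s['ft_force'],s['ee_pos'],s['tool_rot'],s['clock'])
E
```

```text
wrist wheel 0.043 peak 245.0
[1.1842118  0.69295605 0.28621909] [0.44610215 0.06009171 0.26564104] [-3.14150192e+00  1.20430390e-04  3.66617738e-01] 11.1
```

Same pose as before. Earlier, 1.1 mm below this height gave 10 N.

Request:
{"op": "step_arm", "data": {
  "targets": [
    [0,0,0.0003,0,0,0,0],
    [0,0,0.0006,0,0,0,0],
    [0,0,0.0009,0,0,0,0],
    [0,0,0.001,0,0,0,0],
    [0,0,0.001,0,0,0,0]
  ]
}}

```text
clock: 11.6
ee_pos: [0.4461, 0.06, 0.2649]
tool_rot: [3.141, -0.0, 0.367]
ft_force: [-1.6, -1.0, 7.1]
opening: 0.0006
grip_force: 3.6
```

Request:
{"op": "step_arm", "data": {
  "targets": [
    [0,0,0.0001,0,0,0,0],
    [0,-0.0017,0.0001,0,0,2,0],
    [0.0001,-0.0034,0.0001,0,0,4,0],
    [0.0003,-0.005,0.0001,0,0,6,0],
    [0.0006,-0.0075,0.0001,0,0,9,0],
    [0.001,-0.01,0.0001,0,0,12,0],
    [0.0016,-0.0124,0.0002,0,0,15,0],
    [0.0023,-0.0148,0.0002,0,0,18,0],
    [0.0023,-0.0148,0.0002,0,0,18,0]
  ]
}}

```text
clock: 12.5
ee_pos: [0.4432, 0.075, 0.2649]
tool_rot: [-3.142, -0.001, 0.051]
ft_force: [-0.2, -0.7, 7.2]
opening: 0.0005
grip_force: 3.7
```

```bash
python3 - <<'E'
from h import *
f=wheel('wrist'); s=state(); print(s['ft_force'],s['ee_pos'],s['tool_rot'],s['clock'])
E
```

```text
wrist wheel 0.381 peak 245.66666666666666
[-1.22143672 -1.50735283  7.37501775] [0.44321011 0.07486927 0.26484781] [ 3.14158349e+00 -9.32361097e-04  5.22441099e-02] 12.55
```

Request:
{"op": "step_arm", "data": {
  "targets": [
    [0.0001,-0.0025,0.0001,0,0,3,0],
    [0.0003,-0.005,0.0001,0,0,6,0],
    [0.0006,-0.0075,0.0001,0,0,9,0],
    [0.001,-0.01,0.0001,0,0,12,0],
    [0.0016,-0.0124,0.0002,0,0,15,0],
    [0.0023,-0.0148,0.0002,0,0,18,0],
    [0.0032,-0.0172,0.0002,0,0,21,0],
    [0.0032,-0.0172,0.0002,0,0,21,0],
    [0.0032,-0.0172,-0.002,0,0,21,0],
    [0.0032,-0.0172,-0.0055,0,0,21,0],
    [0.0032,-0.0172,-0.0055,0,0,21,0],
    [0.0032,-0.0172,-0.0055,0,0,21,0],
    [0.0032,-0.0172,-0.0055,0,0,21,0],
    [0.0032,-0.0172,-0.0055,0,0,21,0]
  ]
}}

```text
clock: 13.95
ee_pos: [0.4452, 0.092, 0.2699]
tool_rot: [3.142, 0.0, -0.314]
ft_force: [-0.1, 0.2, 0.3]
opening: 0.0006
grip_force: 0.0
```

```bash
python3 - <<'E'
from h import *
f=wheel('wrist'); s=state(); print(s['ft_force'],s['ee_pos'],s['tool_rot'],s['clock'])
E
```

```text
wrist wheel 0.826 peak 248.66666666666666
[-0.27842772  0.44144652 -0.2531722 ] [0.44520268 0.09196823 0.26986856] [ 3.14154474e+00  2.55256369e-04 -3.13928168e-01] 14.0
```

In click 1. I return and repeat the same sequence.

Request:
{"op": "step_arm", "data": {
  "targets": [
    [0.0107,0.0302,0,0,0,-39,0],
    [0.0107,0.0302,0,0,0,-39,0],
    [0.0107,0.0302,0,0,0,-39,0],
    [0.0107,0.0302,0,0,0,-39,0],
    [0.0107,0.0302,0,0,0,-39,0],
    [0.0107,0.0302,0,0,0,-39,0],
    [0.0107,0.0302,0.002,0,0,-39,0],
    [0.0107,0.0302,0.0038,0,0,-39,0],
    [0.0107,0.0302,0.0043,0,0,-39,0],
    [0.0107,0.0302,0.0043,0,0,-39,0],
    [0.0107,0.0302,0.0046,0,0,-39,0],
    [0.0107,0.0302,0.0049,0,0,-39,0],
    [0.0107,0.0302,0.0052,0,0,-39,0],
    [0.0107,0.0302,0.0053,0,0,-39,0],
    [0.0107,0.0302,0.0053,0,0,-39,0]
  ]
}}

```text
clock: 15.5
ee_pos: [0.4461, 0.06, 0.2649]
tool_rot: [3.141, -0.0, 0.367]
ft_force: [-2.5, -0.0, 6.7]
opening: 0.0004
grip_force: 3.4
```

```bash
python3 - <<'E'
from h import *
f=wheel('wrist'); s=state(); print(s['ft_force'],s['ee_pos'],s['tool_rot'],s['clock'])
E
```

```text
wrist wheel 0.854 peak 249.0
[-2.39611763 -0.10141582  6.9174124 ] [0.44612927 0.06000007 0.26486797] [ 3.14146864e+00 -4.81111636e-05  3.66667578e-01] 15.55
```

Request:
{"op": "step_arm", "data": {
  "targets": [
    [0,0,0.0001,0,0,0,0],
    [0,-0.0017,0.0001,0,0,2,0],
    [0.0001,-0.0034,0.0001,0,0,4,0],
    [0.0003,-0.005,0.0001,0,0,6,0],
    [0.0006,-0.0075,0.0001,0,0,9,0],
    [0.001,-0.01,0.0001,0,0,12,0],
    [0.0016,-0.0124,0.0002,0,0,15,0],
    [0.0023,-0.0148,0.0002,0,0,18,0],
    [0.0023,-0.0148,0.0002,0,0,18,0]
  ]
}}

```text
clock: 16.45
ee_pos: [0.4432, 0.0749, 0.2649]
tool_rot: [3.142, -0.001, 0.051]
ft_force: [-0.2, -0.1, 6.6]
opening: 0.0003
grip_force: 3.5
```

```bash
python3 - <<'E'
from h import *
f=wheel('wrist'); s=state(); print(s['ft_force'],s['ee_pos'],s['tool_rot'],s['clock'])
E
```

```text
wrist wheel 1.169 peak 246.33333333333334
[ 0.04850487 -0.08820134  7.03037001] [0.44320357 0.07481685 0.26485852] [ 3.14156724e+00 -9.70291896e-04  5.21798643e-02] 16.5
```

Request:
{"op": "step_arm", "data": {
  "targets": [
    [0.0001,-0.0025,0.0001,0,0,3,0],
    [0.0003,-0.005,0.0001,0,0,6,0],
    [0.0006,-0.0075,0.0001,0,0,9,0],
    [0.001,-0.01,0.0001,0,0,12,0],
    [0.0016,-0.0124,0.0002,0,0,15,0],
    [0.0023,-0.0148,0.0002,0,0,18,0],
    [0.0032,-0.0172,0.0002,0,0,21,0],
    [0.0032,-0.0172,0.0002,0,0,21,0],
    [0.0032,-0.0172,-0.002,0,0,21,0],
    [0.0032,-0.0172,-0.0055,0,0,21,0],
    [0.0032,-0.0172,-0.02,0,0,21,0],
    [0.0032,-0.0172,-0.04,0,0,21,0],
    [0.0032,-0.0172,-0.06,0,0,21,0],
    [0.0032,-0.0172,-0.06,0,0,21,0],
    [0.0032,-0.0172,-0.06,0,0,21,0]
  ]
}}

```text
clock: 18.0
ee_pos: [0.4451, 0.0918, 0.3246]
tool_rot: [-3.141, -0.0, -0.314]
ft_force: [-0.4, 0.5, -1.0]
opening: 0.0005
grip_force: 0.0
```

```bash
python3 - <<'E'
from h import *
f=wheel('wrist'); s=state(); print(s['ft_force'],s['ee_pos'],s['tool_rot'],s['clock'])
cv2.imwrite('pics/w3.png',f['img'])
for c,ff in (('wrist',f),('scene',grab_frame('scene'))):
  for b in boxes_of(c,'lever_knob')[:2]: print(c,b['conf'],b['pixel'],at_z(ff,b['pixel'],.106))
  print(project(ff,[.4972,-.0375,.106]))
E
```

```text
wrist wheel 1.613 peak 220.33333333333334
[-0.54801894  0.89914786  0.15965319] [0.44499297 0.09179753 0.32409882] [ 3.14128593e+00  4.29381390e-04 -3.13968504e-01] 18.05
[108.09787215 537.38716651]
scene 0.46 [238.1, 339.5] [ 0.46684047 -0.00643125  0.106     ]
[220.94294049 339.23999115]
```

View pics/w3.png

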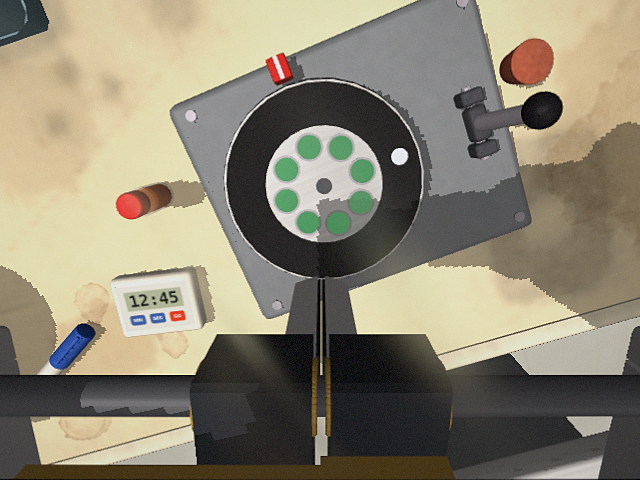

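Wheel is in click 2; the wrist view shows the dot at (157,400), the knob at (111,542) and the stopper at (61,527). Next, position the closed fingers between the rim and the knob.

Request:
{"op": "step_arm", "data": {
  "targets": [
    [0.03,0.03,-0.01,0,0,-8,0],
    [0.06,0.06,-0.01,0,0,-16,0],
    [0.079,0.08,-0.01,0,0,-21.3,0],
    [0.079,0.08,-0.01,0,0,-21.3,0],
    [0.079,0.08,-0.01,0,0,-21.3,0],
    [0.079,0.08,-0.01,0,0,-21.3,0]
  ]
}}

```text
clock: 18.8
ee_pos: [0.4953, -0.0076, 0.3341]
tool_rot: [-3.141, 0.001, 0.058]
ft_force: [-0.2, -0.4, -0.4]
opening: 0.0004
grip_force: 0.0
```

```bash
python3 - <<'E'
from h import *
f=grab_frame('wrist'); cv2.imwrite('pics/w4.png',f['img']); s=state(); print(s['ft_force'],s['ee_pos'],s['tool_rot'],s['clock'])
p=s['ee_pos']; print(project(f,[.4973,-.0368,.106]), project(f,[p[0],p[1],p[2]-.199]))
for dy in (-.0125,.0125): print(project(f,[p[0],p[1]+dy,p[2]-.199]))
E
```

```text
[-0.05227283  0.16070799 -0.42975945] [ 0.49531024 -0.00743055  0.33425497] [-3.14128103e+00  5.50701171e-04  5.83982125e-02] 18.85
[272.38620305 371.01419996] [292.56406825 319.32999678]
[293.94011628 344.27447089]
[291.18377534 294.34313323]
```

View pics/w4.png

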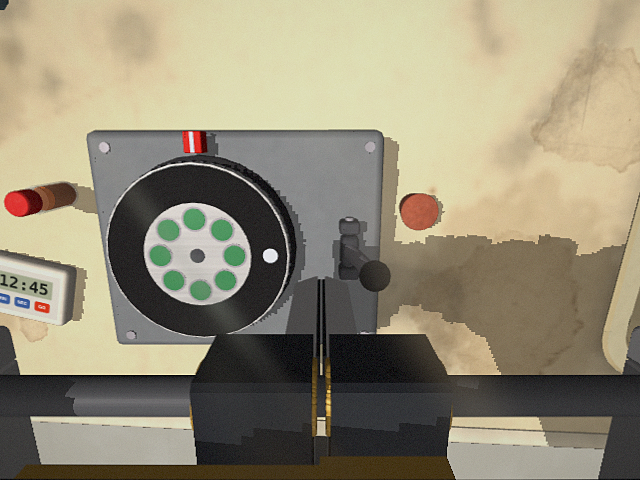

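The knob is at (275,375), about 2 mm from the prediction, with the fingers in the gap between it and the rim. I lower them, then swing the lever partway.

Request:
{"op": "step_arm", "data": {
  "targets": [
    [0,0,0.015,0,0,0,0],
    [0,0,0.03,0,0,0,0],
    [0,0,0.04,0,0,0,0],
    [0,0,0.043,0,0,0,0],
    [0,0,0.043,0,0,0,0],
    [0,0,0.043,0,0,0,0]
  ]
}}

```text
clock: 19.45
ee_pos: [0.4958, -0.0083, 0.2919]
tool_rot: [-3.142, -0.0, 0.058]
ft_force: [-0.5, 0.4, -0.9]
opening: 0.0006
grip_force: 0.0
```

Request:
{"op": "step_arm", "data": {
  "targets": [
    [0,0.002,0,0,0,0,0],
    [0,0.004,0,0,0,0,0],
    [0,0.006,0,0,0,0,0],
    [0,0.0075,0,0,0,0,0],
    [0,0.009,0,0,0,0,0],
    [0,0.0105,0,0,0,0,0],
    [0,0.012,0.0005,0,0,0,0],
    [0,0.0135,0.0005,0,0,0,0],
    [0,0.015,0.001,0,0,0,0],
    [0,0.0165,0.0015,0,0,0,0],
    [0,0.018,0.002,0,0,0,0],
    [0,0.018,0.002,0,0,0,0]
  ]
}}

```text
clock: 20.65
ee_pos: [0.4967, -0.0267, 0.2894]
tool_rot: [3.142, 0.0, 0.058]
ft_force: [-0.5, -0.2, -0.2]
opening: 0.0005
grip_force: 0.0
```

Request:
{"op": "step_arm", "data": {
  "targets": [
    [0,0.0015,0.0005,0,0,0,0],
    [0,0.003,0.001,0,0,0,0],
    [0,0.0045,0.0017,0,0,0,0],
    [0,0.006,0.0025,0,0,0,0],
    [0,0.008,0.0035,0,0,0,0],
    [0,0.01,0.0047,0,0,0,0],
    [0,0.0115,0.0057,0,0,0,0],
    [0,0.013,0.0067,0,0,0,0],
    [0,0.013,0.0067,0,0,0,0]
  ]
}}

```text
clock: 21.55
ee_pos: [0.4974, -0.0397, 0.2826]
tool_rot: [-3.142, 0.0, 0.058]
ft_force: [-0.7, 0.7, 0.3]
opening: 0.0005
grip_force: 0.0
```

```bash
python3 - <<'E'
from h import *
f=grab_frame('wrist'); cv2.imwrite('pics/w5.png',f['img']); s=state(); print(s['ft_force'],s['ee_pos'],s['tool_rot'],s['clock'])
for t in (.2,.4,.6,.8,1,1.15):
    y=-.103-.055*np.sin(t)-.002; z=.052+.055*np.cos(t); print(t,project(f,[.4908-.057*y,.077+.998*y,z]))
E
```

```text
[0.12160364 0.01180935 0.05701432] [ 0.49743675 -0.03961022  0.28264754] [-3.14157759e+00  2.80175918e-04  5.77058399e-02] 21.6
0.2 [312.06656396 316.90511083]
0.4 [308.98455147 340.16495434]
0.6 [304.18328255 360.32621654]
0.8 [298.12707152 376.27396297]
1 [291.32439279 387.45175262]
1.15 [286.02080403 392.65569463]
```

View pics/w5.png

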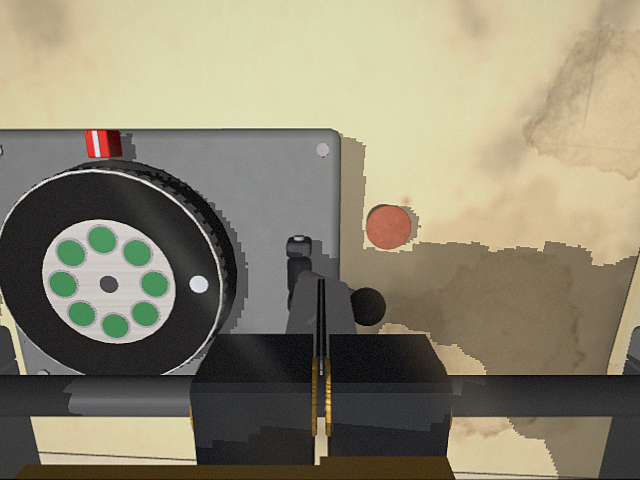

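The knob is now at (306,369), so the lever is about 0.5 rad thrown. Continuing.

Request:
{"op": "step_arm", "data": {
  "targets": [
    [0,0.0013,0.001,0,0,0,0],
    [0,0.0026,0.002,0,0,0,0],
    [0,0.0039,0.003,0,0,0,0],
    [0,0.005,0.004,0,0,0,0],
    [0,0.006,0.005,0,0,0,0],
    [0,0.007,0.0065,0,0,0,0],
    [0,0.008,0.0075,0,0,0,0],
    [0,0.008,0.0075,0,0,0,0]
  ]
}}

```text
clock: 22.4
ee_pos: [0.4979, -0.0476, 0.2751]
tool_rot: [-3.142, 0.0, 0.058]
ft_force: [-0.2, -0.3, 1.1]
opening: 0.0005
grip_force: 0.2
```

Request:
{"op": "step_arm", "data": {
  "targets": [
    [0,0.0003,0.0005,0,0,0,0],
    [0,0.0006,0.001,0,0,0,0],
    [0,0.0009,0.0015,0,0,0,0],
    [0,0.0009,0.0015,0,0,0,0]
  ]
}}

```text
clock: 22.8
ee_pos: [0.498, -0.0484, 0.2737]
tool_rot: [-3.142, 0.0, 0.058]
ft_force: [0.2, -0.4, 1.6]
opening: 0.0004
grip_force: 0.5
```

```bash
python3 - <<'E'
from h import *
f=grab_frame('wrist'); cv2.imwrite('pics/w6.png',f['img'][200:400]); s=state(); print(s['ft_force'],s['ee_pos'],s['clock'])
for t in (.6,.8,.9,1,1.05,1.15):
    y=-.103-.055*np.sin(t)-.002; z=.052+.055*np.cos(t); print(t,project(f,[.4908-.057*y,.077+.998*y,z]))
g=f['img'].max(2)[270:330,356:460]; m=(g<45).astype(np.uint8); n,l,st,ce=cv2.connectedComponentsWithStats(m); print(st[1:][st[1:,4]>80]+[356,270,0,0,0])
E
```

```text
[0.51087235 0.2245502  0.96290031] [ 0.49796822 -0.04833586  0.27371261] 22.85
0.6 [312.62160385 342.66943633]
0.8 [305.95757798 360.06421431]
0.9 [302.29288278 366.91139636]
1 [298.49919973 372.48089051]
1.05 [296.57415779 374.78727697]
1.15 [292.70463354 378.45914607]
[[356 286  34  37 862]]
```

Request:
{"op": "step_arm", "data": {
  "targets": [
    [0,0.0003,0.0005,0,0,0,0],
    [0,0.0006,0.001,0,0,0,0],
    [0,0.0009,0.0015,0,0,0,0],
    [0,0.0009,0.0015,0,0,0,0]
  ]
}}

```text
clock: 23.25
ee_pos: [0.498, -0.0493, 0.2722]
tool_rot: [-3.142, 0.0, 0.058]
ft_force: [0.5, -0.0, 0.4]
opening: 0.0005
grip_force: 0.5
```

Request:
{"op": "step_arm", "data": {
  "targets": [
    [0,0.0002,0.0004,0,0,0,0],
    [0,0.0004,0.0008,0,0,0,0],
    [0,0.0004,0.0008,0,0,0,0]
  ]
}}

```text
clock: 23.55
ee_pos: [0.498, -0.0497, 0.2714]
tool_rot: [-3.141, 0.0, 0.058]
ft_force: [-0.3, -0.0, 1.3]
opening: 0.0007
grip_force: 0.5
```

Request:
{"op": "step_arm", "data": {
  "targets": [
    [0,0.0001,0.0003,0,0,0,0],
    [0,0.0002,0.0006,0,0,0,0],
    [0,0.0002,0.0006,0,0,0,0]
  ]
}}

```text
clock: 23.85
ee_pos: [0.498, -0.0499, 0.2708]
tool_rot: [-3.142, 0.0, 0.058]
ft_force: [0.2, -0.1, 2.4]
opening: 0.0007
grip_force: 0.6
```

Request:
{"op": "step_arm", "data": {
  "targets": [
    [0,0.0001,0.0003,0,0,0,0],
    [0,0.0002,0.0006,0,0,0,0],
    [0,0.0002,0.0006,0,0,0,0]
  ]
}}

```text
clock: 24.15
ee_pos: [0.4981, -0.0501, 0.2702]
tool_rot: [-3.142, 0.0, 0.058]
ft_force: [0.9, 0.1, 1.2]
opening: 0.0003
grip_force: 0.6
```

Request:
{"op": "step_arm", "data": {
  "targets": [
    [0,0.0001,0.0003,0,0,0,0],
    [0,0.0002,0.0006,0,0,0,0],
    [0,0.0002,0.0006,0,0,0,0]
  ]
}}

```text
clock: 24.45
ee_pos: [0.4981, -0.0503, 0.2696]
tool_rot: [-3.142, 0.0, 0.058]
ft_force: [-0.2, -1.3, 2.4]
opening: 0.0007
grip_force: 0.6
```

```bash
python3 - <<'E'
from h import *
f=grab_frame('wrist'); s=state(); print(s['ft_force'],s['ee_pos'],s['clock'])
for t in (.8,.9,1,1.05,1.15):
    y=-.103-.055*np.sin(t)-.002; z=.052+.055*np.cos(t); print(t,project(f,[.4908-.057*y,.077+.998*y,z]))
g=f['img'].max(2)[270:330,356:460]; m=(g<45).astype(np.uint8); n,l,st,ce=cv2.connectedComponentsWithStats(m); print(st[1:][st[1:,4]>80]+[356,270,0,0,0])
E
```

```text
[-0.30822672  0.31459346  1.87924807] [ 0.49807503 -0.05024026  0.26962517] 24.5
0.8 [309.77467014 356.74540423]
0.9 [305.94325823 363.81912982]
1 [301.98100883 369.5827704 ]
1.05 [299.97199313 371.9742604 ]
1.15 [295.93685307 375.79325923]
[[357 284  36  37 745]]
```

Request:
{"op": "step_arm", "data": {
  "targets": [
    [0,0.0001,0.0003,0,0,0,0],
    [0,0.0002,0.0006,0,0,0,0],
    [0,0.0002,0.0006,0,0,0,0]
  ]
}}

```text
clock: 24.8
ee_pos: [0.4981, -0.0504, 0.269]
tool_rot: [-3.142, 0.0, 0.058]
ft_force: [0.2, -0.6, 1.0]
opening: 0.0004
grip_force: 0.6
```

Request:
{"op": "step_arm", "data": {
  "targets": [
    [0,0.0001,0.0002,0,0,0,0],
    [0,0.0001,0.0004,0,0,0,0],
    [0,0.0001,0.0004,0,0,0,0]
  ]
}}

```text
clock: 25.1
ee_pos: [0.4981, -0.0505, 0.2686]
tool_rot: [-3.142, 0.0, 0.058]
ft_force: [-0.6, -0.1, 0.8]
opening: 0.0009
grip_force: 0.6
```

Request:
{"op": "step_arm", "data": {
  "targets": [
    [0,0.0001,0.0002,0,0,0,0],
    [0,0.0001,0.0004,0,0,0,0],
    [0,0.0001,0.0004,0,0,0,0]
  ]
}}

```text
clock: 25.4
ee_pos: [0.4981, -0.0506, 0.2682]
tool_rot: [-3.142, 0.0, 0.058]
ft_force: [0.6, -0.4, 1.5]
opening: 0.0002
grip_force: 0.7
```

Request:
{"op": "step_arm", "data": {
  "targets": [
    [0,0.0001,0.0002,0,0,0,0],
    [0,0.0001,0.0005,0,0,0,0],
    [0,0.0001,0.0005,0,0,0,0]
  ]
}}

```text
clock: 25.7
ee_pos: [0.4982, -0.0507, 0.2679]
tool_rot: [3.142, -0.0, 0.058]
ft_force: [-0.1, -0.7, 5.2]
opening: 0.0004
grip_force: 2.4
```

The lever is at its stop (force rises to 5 N). Retreating inward and up.

Request:
{"op": "step_arm", "data": {
  "targets": [
    [0,-0.001,-0.002,0,0,0,0],
    [0,-0.004,-0.005,0,0,0,0],
    [0,-0.006,-0.02,0,0,0,0],
    [0,-0.006,-0.05,0,0,0,0],
    [-0.03,-0.006,-0.08,0,0,0,0],
    [-0.05,-0.006,-0.1,0,0,0,0],
    [-0.05,-0.006,-0.1,0,0,0,0],
    [-0.05,-0.006,-0.1,0,0,0,0]
  ]
}}

```text
clock: 26.5
ee_pos: [0.4479, -0.0476, 0.3681]
tool_rot: [3.141, -0.001, 0.058]
ft_force: [0.1, -0.1, 0.7]
opening: 0.0004
grip_force: 0.0
```

```bash
python3 - <<'E'
from h import *
f=wheel('wrist'); s=state(); print(s['ft_force'],s['ee_pos'],s['clock']); cv2.imwrite('pics/w7.png',f['img'])
for t in (.8,.9,1,1.05,1.15):
    y=-.103-.055*np.sin(t)-.002; z=.052+.055*np.cos(t); print(t,project(f,[.4908-.057*y,.077+.998*y,z]))
E
```

```text
wrist wheel 1.613 peak 214.33333333333334
[ 0.10768429 -0.18373186 -0.54797213] [ 0.44811562 -0.04754447  0.3674588 ] 26.55
0.8 [177.39167022 353.6903259 ]
0.9 [176.80874533 358.56739829]
1 [176.19591061 362.6173794 ]
1.05 [175.88125664 364.32731825]
1.15 [175.24118749 367.11599324]
```

View pics/w7.png

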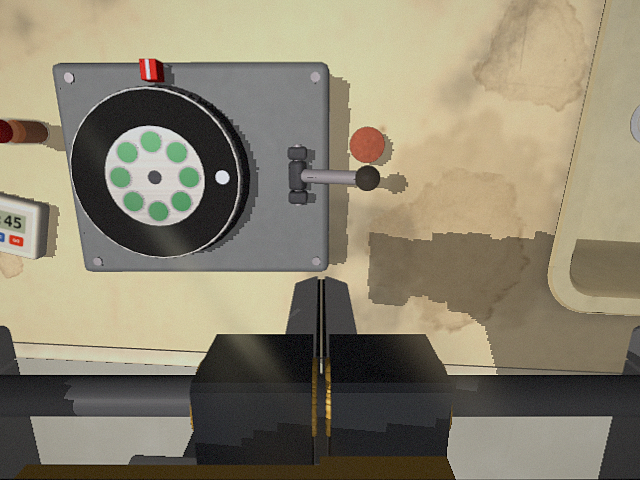

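The knob at (178,368) matches a lean of 1.15 (fully thrown). The dot at (177,222) is in click 2, and the stopper, vial and timer look undisturbed.

```bash
python3 -c "
from cell import *
print(hand_in())"
```

```text
the job is handed in; nothing more can be done
None
```

I turned the wheel three clicks clockwise (one to the pointer, two past it) and threw the lock lever to its stop. The last wrist image shows both in place and the vial, timer and stopper apparently undisturbed; the job is handed in, but no verdict came back.

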